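# Turn the hob down and hold the tea strainer over the shaker tin

## Task

The tea has boiled and I am about to pour it: turn the hob's dial down to keep-warm, the mark with a single dot. Then lift the tea strainer out of its drip cup, carry it over the jars and hold it level and centred over the mouth of the steel shaker tin, its bowl about 2 cm above the rim and never touching the tin, so that I can pour through it. Finish while still holding it there, and leave the tin and everything else standing where they are.

Things in the scene. Friction and masses are not known exactly. Their poses are not given: they have to be found in the camera images.
- hob: low steel counter-top induction hob, 320 (its x) x 220 (its y) x 60 mm high, fixed; origin: centre of its underside. Control deck at its -x end (the robot's side), top of the deck 58 mm above the table. Printed marks stand in an arc of radius 40 mm round the far (+x) half of the dial, from left to right: open ring = off, one dot = keep warm, two dots, three dots = full
- dial_grip (a point): on the axis of the dial, at the middle of its finger bar, 78 mm above the table (hob frame: x = -118 mm, y = 0). The dial is black: a round skirt 46 mm across and 8 mm high, on it an upright finger bar 44 mm long, 12 mm thick, from 66 to 91 mm above the table, with a white pointer line at one end. This point's +x axis points along the bar to the pointer end
- keep_warm_mark (a point): the single-dot mark on the deck
- dial (a joint): turn of the dial, rad, growing clockwise seen from above: 0 off, 0.70 keep warm (one dot), 1.40 two dots, 2.10 three dots. The pointer stands at the angle 1.05 minus this value, counter-clockwise from the hob's +x axis. Sprung notches at the four settings pull it in; about 0.15 N m takes it over the humps between them. Starts in the two-dot or three-dot notch
- strainer: tea strainer, 90 g: wire-mesh bowl 73 mm across, 45 mm deep under a flat rim 95 mm across, a wire ear to 68 mm on its +x side, and on the -x side a straight black handle 16 mm wide, 12 mm high, 62 to 162 mm from the bowl's axis, centreline 49 mm above the origin. Origin: lowest point of the bowl; z up. Starts rim on the drip cup, origin 30 mm above the table, handle roughly towards the robot
- strainer_bottom (a point): lowest point of the strainer's bowl (its origin)
- strainer_handle (a point): on the centreline of the strainer's handle, 85 mm from the bowl's axis: a good place to grip it; 79 mm above the table at the start
- drip_cup: open steel cup that holds the strainer, 89 mm across, 75 mm high, loose, 0.3 kg; origin: centre of its underside
- tin: steel shaker tin, empty, wider at the top: 91 mm across the rim, about 84 mm inside it, 122 mm high, loose; origin: centre of its underside
- tin_mouth (a point): centre of the tin's mouth, level with its rim
- clear_cup: clear plastic mixing cup, 104 mm across the rim, 156 mm high, loose; origin: centre of its underside. It and the tin stand side by side and may have changed places
- teapot: lidded steel teapot standing on the hob, 120 mm body, 119 mm high, so its lid knob is 179 mm above the table; origin: centre of its underside
- fruit_jar: small jar of dried fruit with a pale lid, 72 mm across, 116 mm high, one of three things between the drip cup and the cups; origin: centre of its underside
- small_pot: small glass pot with a steel lid, 58 mm across, 61 mm high, one of the three between; origin: centre of its underside
- jigger: double-ended steel jigger, 46 mm across, 77 mm high, one of the three between; origin: centre of its underside
- measuring_cup: frosted measuring cup, 60x90 mm, 83 mm high, beyond the cups; origin: centre of its underside
- packet: small foil herb packet lying flat in front of the cups, 25x92 mm, 14 mm thick; origin: centre of its underside
Things that resemble listed ones, but are neither listed nor needed, are in the scene too. What is shaped like the clear_cup but purple is not meant.

How it is judged:
By the outcome, as a careful person would: the job done as asked, in the order asked, and still so for the second after the job is handed in, while the arm keeps its last pose, push and grip.
It also fails if it takes over 54 s, if anything falls off the work surface, if the arm or the gripper's body presses on something with over 40 N, if the wrist force passes 120 N, or if a joint passes its speed limit or range.

## Robot

A 6-joint arm with a two-finger parallel gripper is mounted at the origin on a cart in front of the work surface, level with it; the furniture and walls round the work are solid. World frame = base frame: x ahead of the robot, y to its left, z up, the work surface at z = 0. Lengths are in mm, angles in rad, forces in N, time in s.
With the tool pointing down it reaches from about 300 to 775 mm from the base axis. Payload 14.6 kg.
Tool frame: the origin (TCP) lies at the very end of the fingers, on their centre line; the grasp point (between the pads) lies 19 mm behind it; z points along the fingers, y is the line along which they close (so a half turn about z gives the same grasp; the last joint's range is limited). The gripper opens to 94 mm and grips with 3 to 60 N. Pads are 16 mm wide; open, the fingers measure 119 mm over their backs; the gripper's body (75 mm by 177 mm) begins 78 mm behind the grasp point.
Start: joints at [1.102, 0.3, 1.521, -0, 1.321, -0.067], TCP at [215.088, 506.188, 205.446] pointing down, gripper open.
Joint ranges: [-3.03, 3.03], [-0.79, 2.21], [0.23, 2.52], [-1.04, 4.18], [0, 3.07], [-2.55, 2.55]. Speed limits (rad/s): [2.22, 2.22, 2.57, 3.14, 3.14, 3.14].

## Interface

Orientations are given as [roll, pitch, yaw] about the fixed x, y, z axes, in that order (R = Rz(yaw) Ry(pitch) Rx(roll)).
In Python, from cell import manip gives the robot as it stands. The module is installed in compiled form; this text tells all that it offers.
- The arm moves only by the shell command python3 -m inch 'ROWS' [FORCE]. ROWS is JSON, a list of rows, each an object of numbers: "gripper": the opening, from 0 (shut) to 1 (fully open); "dx", "dy", "dz": the shift along the world's x, y, z in m; "wx", "wy", "wz": the turn, a rotation vector about the world's x, y, z in degrees. A call has exactly 5 rows; each row is the pose to reach, as a shift and turn from the pose commanded when the call began; what a row does not reach only later rows make up. A row lasts 1/12 s, in which the tool goes at most 41.7 mm and 7.16 degrees, less where a joint would pass 70% of its speed; a pose out of reach is approached as far as the arm can. A call with a gripper value outside its range is refused whole. The fingers move at their own pace and stop on an object; FORCE is the grip in N (left out, the last holds). Time passes only in rows, so rows that repeat a pose let the fingers close, or fill a call up. It gives the time, the measured TCP pose, the force, the opening and the grip force at its end, in the units of the state.
- manip.read_state(): the state, without advancing time (a new reading comes with each control period).
- manip.camera(name): name is "scene" or "top" or "wrist"; returns the picture (420x560x3 uint8, blue, green, red); there is no depth.
- manip.camera_info(name): a dict with "camera_matrix" (3x3 intrinsics, pixels), "R" (3x3) and "t" (3): a world point X has camera coordinates R X + t; the wrist camera has in their place "tool_from_camera" (4x4, takes a point from camera to tool coordinates, whose origin is the TCP and whose axes are the flange's). Camera axes: x right, y down, z forward; pixel columns grow to the right and rows downward; lengths in mm; the calibration is good to about 2 mm. A picture is of the moment at which its call begins: read the wrist's pose just before it. camera_info takes no time and is no camera call.
- manip.sign_off(): hands the job in; it is judged then, once.
The state is a dict: "clock": time; "joints": joint angles; "qd": joint speeds; "effort": joint torques, N m; "eef_pos": TCP position; "eef_rot": TCP orientation; "wrist_force": force on the tool from outside, world axes, zero at the start; "moment": the same for the moment, N m; "finger_gap": finger opening in mm; "finger_force": force on a finger pad.
Only numpy, scipy, OpenCV 4.12 (cv2) and the standard library are available. Lean on these libraries where they do the work, as an engineer would, in place of code of your own. Each camera call takes 0.05 s, during which the arm holds its last target. There are 200 camera calls.

## Working session

There is one attempt and no reset: what is moved stays moved. The work goes in short steps, Python scripts to look and compute and a shell command to move; the robot and the scene stay as the last step left them, time stands still between calls to the robot, and variables do not carry over. Pictures are saved under pics/ and viewed, at most 11 in all, crops included, and the job is handed in when it is done.

```bash
mkdir -p pics
cat > h.py <<'E'
import numpy as np, cv2
from cell import manip
from scipy.spatial.transform import Rotation as Ro
def ray(name,u,v,st=None):
    i=manip.camera_info(name);K=np.array(i["camera_matrix"])
    d=np.linalg.solve(K,[u,v,1.])
    if name=="wrist":
        T=np.array(i["tool_from_camera"]);R=Ro.from_euler('xyz',st["eef_rot"]).as_matrix()
        return R@T[:3,3]+np.array(st["eef_pos"]),R@T[:3,:3]@d
    R=np.array(i["R"]);t=np.array(i["t"]);return -R.T@t,R.T@d
def onz(name,u,v,z,st=None):
    o,d=ray(name,u,v,st);return o+d*(z-o[2])/d[2]
def proj(name,X):
    i=manip.camera_info(name);K=np.array(i["camera_matrix"]);c=K@(np.array(i["R"])@X+np.array(i["t"]));return c[:2]/c[2]
E
python3 - <<'E'
from h import *
print(manip.read_state())
for n in("scene","top"):
    im=manip.camera(n);cv2.imwrite(f"pics/{n}0.png",im);i=manip.camera_info(n);print(n,ray(n,280,210),i["camera_matrix"])
print(manip.camera_info("wrist"))
E
```

```text
{'clock': 0.0, 'joints': array([ 1.10242143e+00,  3.00475565e-01,  1.52158267e+00,  7.00124906e-06,
        1.32067669e+00, -6.66178834e-02]), 'qd': array([-1.58177737e-06,  9.30709770e-04,  1.25298379e-03,  1.81673083e-04,
        2.55066166e-04,  6.34883630e-04]), 'effort': array([ 1.57338718e-04, -5.31797755e+01, -3.52742493e+01,  7.07806530e-02,
        2.43121921e-02, -7.96749623e-05]), 'eef_pos': array([214.96338742, 505.97189615, 204.88320242]), 'eef_rot': array([-3.14045336e+00, -8.28062210e-05,  2.73983386e+00]), 'wrist_force': array([0.4480414 , 0.01064045, 0.38471716]), 'moment': array([ 0.03258927, -0.0103006 , -0.0500504 ]), 'finger_force': 0.0, 'finger_gap': 94.25142658804995}
scene (array([  24.20821596,  527.18047019, 1363.83423497]), array([ 0.34725525, -0.28608119, -0.89358367])) [[487.10665578   0.         283.60714147]
 [  0.         487.10665578 195.66887881]
 [  0.           0.           1.        ]]
top (array([ 416.4369018 ,   87.57596905, 1261.85963068]), array([ 0.11714996,  0.0390663 , -0.99241303])) [[397.06033793   0.         284.35680237]
 [  0.         397.06033793 211.45948258]
 [  0.           0.           1.        ]]
{'camera_matrix': array([[317.14061356,   0.        , 280.21945338],
       [  0.        , 317.14061356, 209.54597729],
       [  0.        ,   0.        ,   1.        ]]), 'tool_from_camera': array([[ 3.34457324e-04, -9.65360025e-01, -2.60921272e-01,
         7.64186414e+01],
       [ 9.99999939e-01,  3.47913626e-04, -5.38324567e-06,
        -1.19253390e-01],
       [ 9.59748361e-05, -2.60921254e-01,  9.65360083e-01,
        -1.80761240e+02],
       [ 0.00000000e+00,  0.00000000e+00,  0.00000000e+00,
         1.00000000e+00]])}
```

View pics/top0.png

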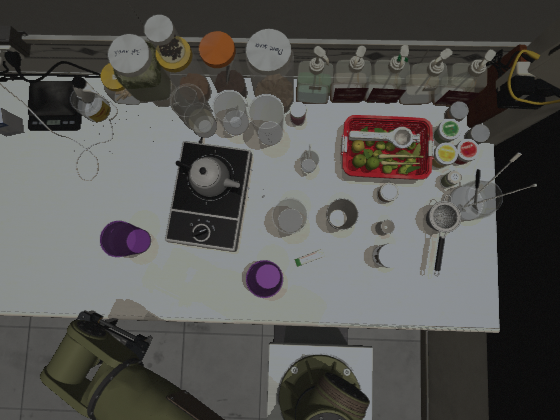

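View pics/scene0.png

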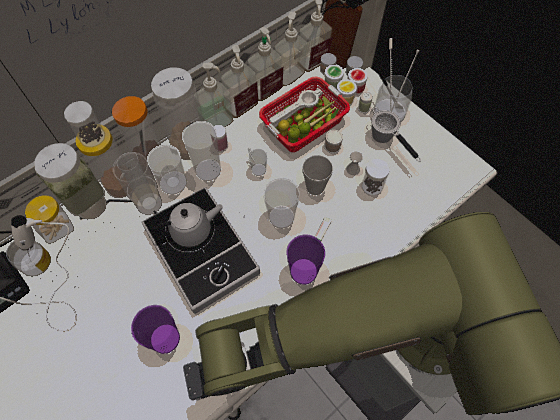

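The top view shows the hob at about (209,195) with its dial at (201,232). The strainer is at (444,217), with its handle running to (438,272). The opaque dark tin is at (341,214), the clear cup at (290,218), the jigger at (386,228), and the two jars at (387,192) and (384,256).

Candidates:
- **Strainer:** (444,217) on the drip cup fits. The one at (402,137) lies in the basket, so it isn't meant.
- **Tin:** (341,214) is opaque steel and fits. (290,218) is clear, and the purple cups aren't meant.

I'll confirm both in an enlarged crop.

Run:
```python
from h import *
im=cv2.imread("pics/top0.png")
a=cv2.resize(im[195:270,160:250],None,fx=4.4,fy=4.4,interpolation=cv2.INTER_CUBIC)
b=cv2.resize(im[165:285,265:465],(800,0) if 0 else None,fx=3.9,fy=3.9,interpolation=cv2.INTER_CUBIC)
s=cv2.imread("pics/scene0.png")
c=cv2.resize(s[245:300,190:260],None,fx=5,fy=5,interpolation=cv2.INTER_CUBIC)
C=np.zeros((600,800,3),np.uint8)
b=cv2.resize(im[165:285,265:465],(533,320),interpolation=cv2.INTER_CUBIC)
C[:320,:533]=b; 
a=cv2.resize(im[195:265,160:250],(360,280),interpolation=cv2.INTER_CUBIC);C[320:,:360]=a
c=cv2.resize(c,(356,280));C[320:,400:756]=c
C=np.clip(C.astype(float)*1.5,0,255).astype(np.uint8)
cv2.imwrite("pics/crop1.png",C)
for n,u,v,z in [("hobTL",202,143,60),("hobTR",252,152,60),("hobBL",167,241,58),("hobBR",236,250,58),("dial",201,231,78),("str rim",444,217,79),("handle",440,250,79),("tin rim",342,214,122),("clear",291,217,156)]: print(n,onz("top",u,v,z).round())
for n,u,v,z in [("dial",219,275,78),("strrim",384,121,79),("tin",318,164,122)]: print(n,onz("scene",u,v,z).round())
```

```text
hobTL [762. 385.  60.]
hobTR [737. 228.  60.]
hobBL [454. 477.  58.]
hobBR [433. 264.  58.]
dial [486. 369.  78.]
str rim [ 548. -353.   79.]
handle [ 451. -340.   79.]
tin rim [544. -46. 122.]
clear [528. 100. 156.]
dial [478. 373.  78.]
strrim [ 554. -354.   79.]
tin [552. -57. 122.]
```

View pics/crop1.png

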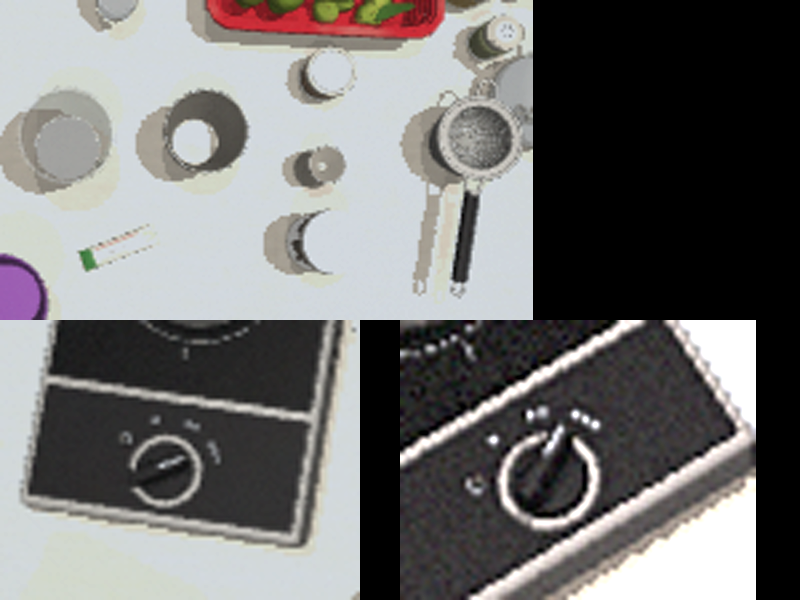

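The pointer stands at the three-dot mark, about -68° in the world frame, so the dial needs about 80° counter-clockwise. The crop confirms the strainer sitting on its cup and the opaque tin with a dark inside. Next I move over the dial for a close look.

```bash
python3 -m inch '[{"dx":0.03,"dy":-0.02,"dz":0.02,"wz":-7},{"dx":0.07,"dy":-0.035,"dz":0.02,"wz":-14},{"dx":0.105,"dy":-0.053,"dz":0.02,"wz":-21},{"dx":0.14,"dy":-0.07,"dz":0.02,"wz":-28},{"dx":0.175,"dy":-0.088,"dz":0.02,"wz":-35}]' && python3 -m inch '[{"dx":0.03,"dy":-0.015,"wz":-5},{"dx":0.06,"dy":-0.03,"wz":-10},{"dx":0.092,"dy":-0.047,"wz":-10},{"dx":0.092,"dy":-0.047,"wz":-10},{"dx":0.092,"dy":-0.047,"wz":-10}]'
python3 - <<'E'
from h import *
s=manip.read_state();print(s["eef_pos"],s["eef_rot"],s["joints"].round(2))
im=manip.camera("wrist");cv2.imwrite("pics/w1.png",im)
E
```

```text
[214.96562339 505.99089403 204.92635341] [-3.14051596e+00 -6.27067988e-05  2.73982666e+00] [ 1.1   0.3   1.52 -0.    1.32 -0.07]validation failed for argument at $[0]...
```

View pics/w1.png

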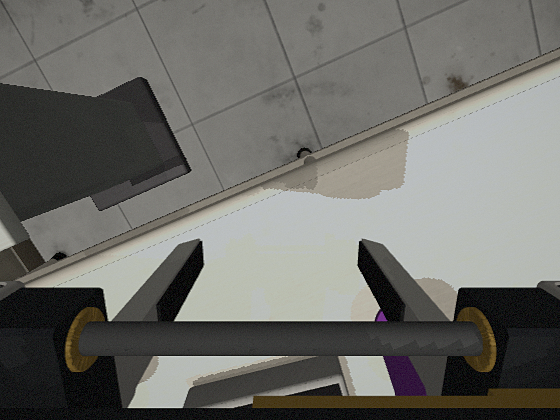

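The first call was refused because each row needs the full set of keys, so the arm hasn't moved and this picture still shows the start pose.

```bash
python3 -m inch '[{"gripper":1,"dx":0.03,"dy":-0.02,"dz":0.02,"wx":0,"wy":0,"wz":-7},{"gripper":1,"dx":0.07,"dy":-0.035,"dz":0.02,"wx":0,"wy":0,"wz":-14},{"gripper":1,"dx":0.105,"dy":-0.053,"dz":0.02,"wx":0,"wy":0,"wz":-21},{"gripper":1,"dx":0.14,"dy":-0.07,"dz":0.02,"wx":0,"wy":0,"wz":-28},{"gripper":1,"dx":0.175,"dy":-0.088,"dz":0.02,"wx":0,"wy":0,"wz":-35}]' && python3 -m inch '[{"gripper":1,"dx":0.03,"dy":-0.015,"dz":0,"wx":0,"wy":0,"wz":-5},{"gripper":1,"dx":0.06,"dy":-0.03,"dz":0,"wx":0,"wy":0,"wz":-10},{"gripper":1,"dx":0.092,"dy":-0.047,"dz":0,"wx":0,"wy":0,"wz":-10},{"gripper":1,"dx":0.092,"dy":-0.047,"dz":0,"wx":0,"wy":0,"wz":-10},{"gripper":1,"dx":0.092,"dy":-0.047,"dz":0,"wx":0,"wy":0,"wz":-10}]'
python3 - <<'E'
from h import *
s=manip.read_state();print(s["eef_pos"],s["eef_rot"],s["joints"].round(2))
im=manip.camera("wrist");cv2.imwrite("pics/w2.png",im);np.save("s2.npy",s,allow_pickle=True)
E
```

```text
clock: 0.57
eef_pos: [391.5, 417.0, 225.3]
eef_rot: [-3.141, 0.0, 2.123]
wrist_force: [0.8, 0.7, 0.9]
finger_gap: 94.0
finger_force: 0.0
clock: 0.98
eef_pos: [483.1, 370.1, 224.7]
eef_rot: [-3.14, 0.0, 1.952]
wrist_force: [-0.9, 0.6, 0.0]
finger_gap: 93.8
finger_force: 0.0
[483.09576803 370.10644489 224.66239598] [-3.14039441e+00  1.86749716e-04  1.95205152e+00] [0.59 0.42 1.31 0.   1.41 0.21]
```

View pics/w2.png

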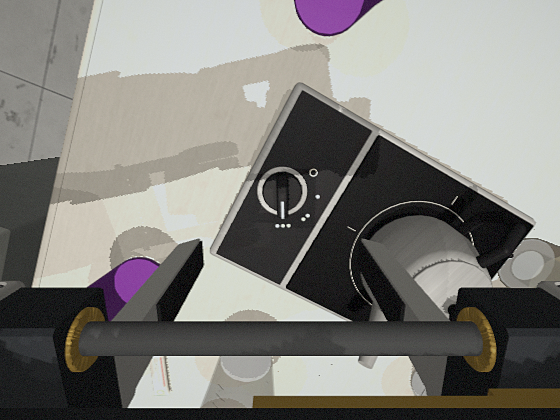

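The wrist view shows the dial's ring centred at (282,191), with the pointer line at (283,210) aimed at three dots at (283,226). The one-dot mark is at (318,197) and the open ring at (313,173).

Run:
```python
from h import *
s=np.load("s2.npy",allow_pickle=True).item()
im=cv2.imread("pics/w2.png")
g=cv2.cvtColor(im,cv2.COLOR_BGR2GRAY)
m=(g>110).astype(np.uint8)[160:222,250:312]
c,_=cv2.findContours(m,cv2.RETR_EXTERNAL,cv2.CHAIN_APPROX_NONE)
k=max((q for q in c if cv2.contourArea(q)<3000),key=cv2.contourArea)
(u,v),r=cv2.minEnclosingCircle(k);u+=250;v+=160;print("ring",u,v,r)
D=onz("wrist",u,v,66,s);print("dial",D)
for n,a,b,z in [("ptr",283,218,91),("ptr in",283,202,91),("dot1",318,197,58),("3",283,226,58),("off",313,173,58)]:
    P=onz("wrist",a,b,z,s);d=(P-D)[:2];print(n,P.round(),np.hypot(*d).round(),np.degrees(np.arctan2(d[1],d[0])).round(1))
print("top",proj("top",D))
c0=onz("wrist",300,84,58,s);c1=onz("wrist",212,253,58,s);print("front edge",c0,c1, np.degrees(np.arctan2(*(c0-c1)[:2])))
print("pot knob top cam",onz("top",209,170,165))
```

```text
ring 281.7140083312988 190.04863739013672 25.027992248535156
dial [481.57069273 376.37506198  66.        ]
ptr [492. 354.  91.] 24.0 -65.1
ptr in [485. 370.  91.] 7.0 -58.5
dot1 [523. 383.  58.] 42.0 8.6
3 [499. 336.  58.] 44.0 -66.1
off [507. 405.  58.] 39.0 48.8
top [199.51866527 232.7402792 ]
front edge [458.22862382 484.58762351  58.        ] [434.19383783 274.08895873  58.        ] 6.513835804988643
pot knob top cam [654.32374867 335.2559522  165.        ]
```

```bash
python3 -m inch '[{"gripper":0.4,"dx":0,"dy":0.0035,"dz":-0.035,"wx":0,"wy":0,"wz":1.5},{"gripper":0.4,"dx":0,"dy":0.0035,"dz":-0.07,"wx":0,"wy":0,"wz":1.5},{"gripper":0.4,"dx":0,"dy":0.0035,"dz":-0.105,"wx":0,"wy":0,"wz":1.5},{"gripper":0.4,"dx":0,"dy":0.0035,"dz":-0.135,"wx":0,"wy":0,"wz":1.5},{"gripper":0.4,"dx":0,"dy":0.0035,"dz":-0.153,"wx":0,"wy":0,"wz":1.5}]' 20 && python3 -m inch '[{"gripper":0,"dx":0,"dy":0,"dz":0,"wx":0,"wy":0,"wz":0},{"gripper":0,"dx":0,"dy":0,"dz":0,"wx":0,"wy":0,"wz":0},{"gripper":0,"dx":0,"dy":0,"dz":0,"wx":0,"wy":0,"wz":0},{"gripper":0,"dx":0,"dy":0,"dz":0,"wx":0,"wy":0,"wz":0},{"gripper":0,"dx":0,"dy":0,"dz":0,"wx":0,"wy":0,"wz":0}]' 20
```

```text
clock: 1.45
eef_pos: [479.7, 374.8, 69.1]
eef_rot: [-3.138, 0.001, 1.982]
wrist_force: [-0.1, -0.5, 0.3]
finger_gap: 64.1
finger_force: 0.0
clock: 1.87
eef_pos: [482.5, 375.2, 74.0]
eef_rot: [3.139, -0.0, 1.981]
wrist_force: [0.7, 0.4, -0.2]
finger_gap: 30.7
finger_force: 0.0
```

```bash
python3 -m inch '[{"gripper":0,"dx":0,"dy":0,"dz":0,"wx":0,"wy":0,"wz":0},{"gripper":0,"dx":0,"dy":0,"dz":0,"wx":0,"wy":0,"wz":0},{"gripper":0,"dx":0,"dy":0,"dz":0,"wx":0,"wy":0,"wz":0},{"gripper":0,"dx":0,"dy":0,"dz":0,"wx":0,"wy":0,"wz":0},{"gripper":0,"dx":0,"dy":0,"dz":0,"wx":0,"wy":0,"wz":0}]' 20
```

```text
clock: 2.28
eef_pos: [482.8, 375.0, 72.9]
eef_rot: [3.139, -0.0, 1.98]
wrist_force: [5.0, 2.1, -0.9]
finger_gap: 12.0
finger_force: 20.0
```

```bash
for i in 1; do python3 -m inch '[{"gripper":0,"dx":0,"dy":0,"dz":0,"wx":0,"wy":0,"wz":6},{"gripper":0,"dx":0,"dy":0,"dz":0,"wx":0,"wy":0,"wz":12},{"gripper":0,"dx":0,"dy":0,"dz":0,"wx":0,"wy":0,"wz":18},{"gripper":0,"dx":0,"dy":0,"dz":0,"wx":0,"wy":0,"wz":24},{"gripper":0,"dx":0,"dy":0,"dz":0,"wx":0,"wy":0,"wz":30}]' 20; python3 -m inch '[{"gripper":0,"dx":0,"dy":0,"dz":0,"wx":0,"wy":0,"wz":6},{"gripper":0,"dx":0,"dy":0,"dz":0,"wx":0,"wy":0,"wz":12},{"gripper":0,"dx":0,"dy":0,"dz":0,"wx":0,"wy":0,"wz":18},{"gripper":0,"dx":0,"dy":0,"dz":0,"wx":0,"wy":0,"wz":24},{"gripper":0,"dx":0,"dy":0,"dz":0,"wx":0,"wy":0,"wz":30}]' 20; python3 -m inch '[{"gripper":0,"dx":0,"dy":0,"dz":0,"wx":0,"wy":0,"wz":6},{"gripper":0,"dx":0,"dy":0,"dz":0,"wx":0,"wy":0,"wz":12},{"gripper":0,"dx":0,"dy":0,"dz":0,"wx":0,"wy":0,"wz":18},{"gripper":0,"dx":0,"dy":0,"dz":0,"wx":0,"wy":0,"wz":20},{"gripper":0,"dx":0,"dy":0,"dz":0,"wx":0,"wy":0,"wz":20}]' 20; done
```

```text
clock: 2.7
eef_pos: [482.4, 374.7, 72.9]
eef_rot: [3.141, 0.0, 2.509]
wrist_force: [-0.2, -1.6, 2.6]
finger_gap: 12.1
finger_force: 20.0
clock: 3.12
eef_pos: [482.2, 374.1, 72.9]
eef_rot: [-3.141, 0.0, 3.033]
wrist_force: [-0.9, -5.5, 4.9]
finger_gap: 11.7
finger_force: 20.0
clock: 3.53
eef_pos: [482.2, 373.7, 72.9]
eef_rot: [-3.14, -0.001, -2.904]
wrist_force: [-1.6, -7.4, 5.9]
finger_gap: 11.9
finger_force: 20.0
```

```bash
python3 -m inch '[{"gripper":1,"dx":0,"dy":0,"dz":0,"wx":0,"wy":0,"wz":0},{"gripper":1,"dx":0,"dy":0,"dz":0,"wx":0,"wy":0,"wz":0},{"gripper":1,"dx":0,"dy":0,"dz":0.01,"wx":0,"wy":0,"wz":0},{"gripper":1,"dx":0,"dy":0,"dz":0.04,"wx":0,"wy":0,"wz":0},{"gripper":1,"dx":0,"dy":0,"dz":0.08,"wx":0,"wy":0,"wz":0}]' && python3 -m inch '[{"gripper":1,"dx":0,"dy":0,"dz":0.04,"wx":0,"wy":0,"wz":-7},{"gripper":1,"dx":0,"dy":0,"dz":0.08,"wx":0,"wy":0,"wz":-14},{"gripper":1,"dx":0,"dy":0,"dz":0.12,"wx":0,"wy":0,"wz":-21},{"gripper":1,"dx":0,"dy":0,"dz":0.14,"wx":0,"wy":0,"wz":-28},{"gripper":1,"dx":0,"dy":0,"dz":0.14,"wx":0,"wy":0,"wz":-35}]'
python3 - <<'E'
from h import *
s=manip.read_state();print(s["eef_pos"],s["eef_rot"],s["joints"].round(2))
im=manip.camera("wrist");im2=manip.camera("top")
C=np.zeros((420,800,3),np.uint8);C[:,:400]=im[:,80:480];C[:300,400:800]=cv2.resize(im2[190:265,155:255],(400,300),interpolation=cv2.INTER_CUBIC)
cv2.imwrite("pics/w3.png",np.clip(C*1.4,0,255).astype(np.uint8))
E
```

```text
clock: 3.95
eef_pos: [480.9, 374.0, 151.4]
eef_rot: [-3.14, -0.005, -2.906]
wrist_force: [1.3, 0.3, -0.4]
finger_gap: 41.7
finger_force: 0.0
clock: 4.37
eef_pos: [482.7, 375.4, 299.1]
eef_rot: [3.134, 0.005, 2.76]
wrist_force: [-0.0, 0.5, -0.1]
finger_gap: 75.0
finger_force: 0.0
[482.74913917 375.35484594 299.13093063] [3.13411038 0.0048138  2.76002739] [ 0.6   0.39  1.19  0.    1.55 -0.59]
```

View pics/w3.png

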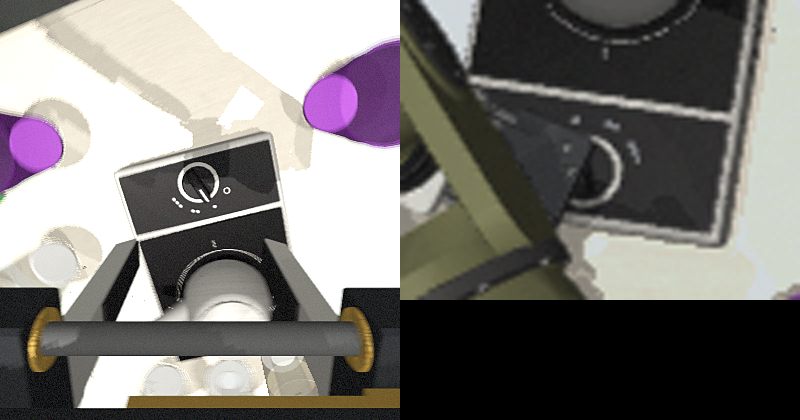

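The wrist picture shows the pointer at (207,198) aimed at the single dot at (215,207), so the dial is on keep-warm. Next I travel to the strainer's handle, turning so the camera ends up above the bowl.

```bash
python3 -m inch '[{"gripper":1,"dx":0,"dy":-0.028,"dz":0,"wx":0,"wy":0,"wz":-7},{"gripper":1,"dx":0,"dy":-0.056,"dz":0,"wx":0,"wy":0,"wz":-14},{"gripper":1,"dx":0,"dy":-0.085,"dz":0,"wx":0,"wy":0,"wz":-21},{"gripper":1,"dx":0,"dy":-0.115,"dz":0,"wx":0,"wy":0,"wz":-28},{"gripper":1,"dx":0,"dy":-0.145,"dz":0,"wx":0,"wy":0,"wz":-35}]' 
python3 -m inch '[{"gripper":1,"dx":0,"dy":-0.03,"dz":0,"wx":0,"wy":0,"wz":-7},{"gripper":1,"dx":0,"dy":-0.06,"dz":0,"wx":0,"wy":0,"wz":-14},{"gripper":1,"dx":0,"dy":-0.09,"dz":0,"wx":0,"wy":0,"wz":-21},{"gripper":1,"dx":0,"dy":-0.12,"dz":0,"wx":0,"wy":0,"wz":-28},{"gripper":1,"dx":0,"dy":-0.15,"dz":0,"wx":0,"wy":0,"wz":-35}]' 
python3 -m inch '[{"gripper":1,"dx":0,"dy":-0.03,"dz":0,"wx":0,"wy":0,"wz":-7},{"gripper":1,"dx":0,"dy":-0.06,"dz":0,"wx":0,"wy":0,"wz":-14},{"gripper":1,"dx":0,"dy":-0.09,"dz":0,"wx":0,"wy":0,"wz":-21},{"gripper":1,"dx":0,"dy":-0.12,"dz":0,"wx":0,"wy":0,"wz":-28},{"gripper":1,"dx":0,"dy":-0.15,"dz":0,"wx":0,"wy":0,"wz":-35}]' 
python3 -m inch '[{"gripper":1,"dx":0,"dy":-0.03,"dz":0,"wx":0,"wy":0,"wz":-7},{"gripper":1,"dx":0,"dy":-0.06,"dz":0,"wx":0,"wy":0,"wz":-14},{"gripper":1,"dx":0,"dy":-0.09,"dz":0,"wx":0,"wy":0,"wz":-21},{"gripper":1,"dx":0,"dy":-0.12,"dz":0,"wx":0,"wy":0,"wz":-28},{"gripper":1,"dx":0,"dy":-0.15,"dz":0,"wx":0,"wy":0,"wz":-35}]' 
python3 -m inch '[{"gripper":1,"dx":-0.01,"dy":-0.03,"dz":-0.02,"wx":0,"wy":0,"wz":-7},{"gripper":1,"dx":-0.02,"dy":-0.06,"dz":-0.04,"wx":0,"wy":0,"wz":-14},{"gripper":1,"dx":-0.02,"dy":-0.09,"dz":-0.06,"wx":0,"wy":0,"wz":-21},{"gripper":1,"dx":-0.02,"dy":-0.12,"dz":-0.06,"wx":0,"wy":0,"wz":-25},{"gripper":1,"dx":-0.02,"dy":-0.12,"dz":-0.06,"wx":0,"wy":0,"wz":-25}]'
python3 - <<'E'
from h import *
s=manip.read_state();print(s["eef_pos"],s["eef_rot"],s["joints"].round(2))
im=manip.camera("wrist");cv2.imwrite("pics/w4.png",im);np.save("s4.npy",s,allow_pickle=True)
E
```

```text
clock: 4.88
eef_pos: [481.4, 228.4, 291.7]
eef_rot: [-3.14, -0.0, 2.155]
wrist_force: [0.3, 0.2, 0.5]
finger_gap: 93.9
finger_force: 0.0
clock: 5.3
eef_pos: [481.4, 78.3, 291.9]
eef_rot: [-3.14, 0.0, 1.544]
wrist_force: [0.4, 0.0, -0.4]
finger_gap: 93.8
finger_force: 0.0
clock: 5.72
eef_pos: [481.5, -71.6, 291.9]
eef_rot: [-3.14, 0.0, 0.933]
wrist_force: [0.8, 0.9, 0.6]
finger_gap: 94.2
finger_force: 0.0
clock: 6.13
eef_pos: [481.5, -221.6, 291.9]
eef_rot: [-3.141, 0.001, 0.322]
wrist_force: [0.1, 0.1, 0.3]
finger_gap: 93.7
finger_force: 0.0
clock: 6.55
eef_pos: [460.6, -343.7, 230.0]
eef_rot: [-3.14, 0.004, -0.117]
wrist_force: [0.4, -0.2, -0.0]
finger_gap: 94.0
finger_force: 0.0
[ 460.59661666 -343.73691183  229.98491885] [-3.13988522  0.00353443 -0.11681104] [-0.7   0.34  1.41 -0.    1.39  0.98]
```

View pics/w4.png

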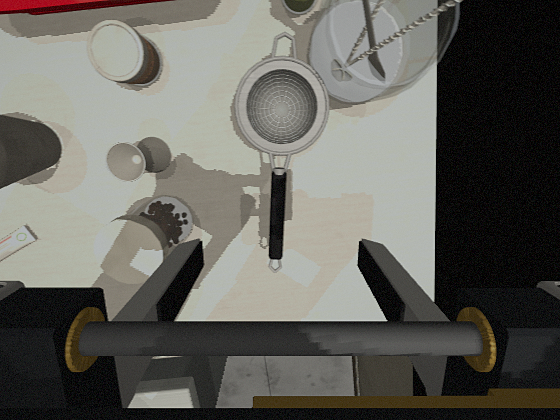

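The wrist view shows the strainer's rim centred at about (282,106) and its black handle from (279,171) to (276,259). The fruit jar is at (145,240), the jigger at (127,160) and the steel-lidded pot at (118,52).

Run:
```python
from h import *
s=np.load("s4.npy",allow_pickle=True).item()
im=cv2.imread("pics/w4.png");g=cv2.cvtColor(im,cv2.COLOR_BGR2GRAY)
m=np.zeros_like(g);m[165:265,262:300]=(g[165:265,262:300]<45)*255
c=max(cv2.findContours(m,0,2)[0],key=cv2.contourArea);r=cv2.minAreaRect(c);print(r)
b=cv2.boxPoints(r);b=b[np.argsort(b[:,1])];A=b[:2].mean(0);B=b[2:].mean(0)
PA=onz("wrist",*A,85,s);PB=onz("wrist",*B,85,s);d=PA-PB;print(PA,PB,np.hypot(*d[:2]),np.arctan2(d[1],d[0]))
R=onz("wrist",282,106,76,s);print("rim",R)
for k in (235,328): print(onz("wrist",k,106,76,s))
d=d/np.linalg.norm(d);print("grip from handle", PA-d*23,"from rim",R-d*85, "dir rim-handle end",np.arctan2(*(R-PB)[[1,0]]))
```

```text
((276.59259033203125, 215.2417449951172), (13.928092002868652, 85.98626708984375), 3.012787342071533)
[ 487.0070742  -345.14741643   85.        ] [ 392.4344242  -328.91686711   85.        ] 95.95528572567291 -0.16996414045149036
rim [ 551.68692784 -355.91975606   76.        ]
[ 557.17446111 -309.05395335   76.        ]
[ 546.31855119 -401.76791199   76.        ]
grip from handle [ 464.33848504 -341.25703528   85.        ] from rim [ 467.91170703 -341.54226052   76.        ] dir rim-handle end -0.16796269511302533
```

```bash
python3 -m inch '[{"gripper":0.5,"dx":0.006,"dy":0.0025,"dz":-0.03,"wx":0,"wy":0,"wz":-3},{"gripper":0.5,"dx":0.006,"dy":0.0025,"dz":-0.06,"wx":0,"wy":0,"wz":-3},{"gripper":0.5,"dx":0.006,"dy":0.0025,"dz":-0.09,"wx":0,"wy":0,"wz":-3},{"gripper":0.5,"dx":0.006,"dy":0.0025,"dz":-0.12,"wx":0,"wy":0,"wz":-3},{"gripper":0.5,"dx":0.006,"dy":0.0025,"dz":-0.14,"wx":0,"wy":0,"wz":-3}]' 30 && python3 -m inch '[{"gripper":0.4,"dx":0,"dy":0,"dz":-0.015,"wx":0,"wy":0,"wz":0},{"gripper":0.4,"dx":0,"dy":0,"dz":-0.03,"wx":0,"wy":0,"wz":0},{"gripper":0.4,"dx":0,"dy":0,"dz":-0.03,"wx":0,"wy":0,"wz":0},{"gripper":0.4,"dx":0,"dy":0,"dz":-0.03,"wx":0,"wy":0,"wz":0},{"gripper":0.4,"dx":0,"dy":0,"dz":-0.03,"wx":0,"wy":0,"wz":0}]' 30
python3 - <<'E'
from h import *
s=manip.read_state();print(s["eef_pos"],s["eef_rot"],s["joints"].round(2))
im=manip.camera("wrist");cv2.imwrite("pics/w5.png",im);np.save("s5.npy",s,allow_pickle=True)
E
```

```text
clock: 7.02
eef_pos: [467.4, -336.0, 89.7]
eef_rot: [-3.14, 0.003, -0.16]
wrist_force: [-0.5, -0.2, -0.9]
finger_gap: 64.2
finger_force: 0.0
clock: 7.43
eef_pos: [468.5, -337.6, 63.5]
eef_rot: [3.141, -0.001, -0.164]
wrist_force: [0.4, -0.8, -0.0]
finger_gap: 37.9
finger_force: 0.0
[ 468.54949659 -337.60707422   63.54778218] [ 3.14112227e+00 -9.50559473e-04 -1.63813392e-01] [-0.69  0.51  1.58  0.    1.05  1.05]
```

View pics/w5.png

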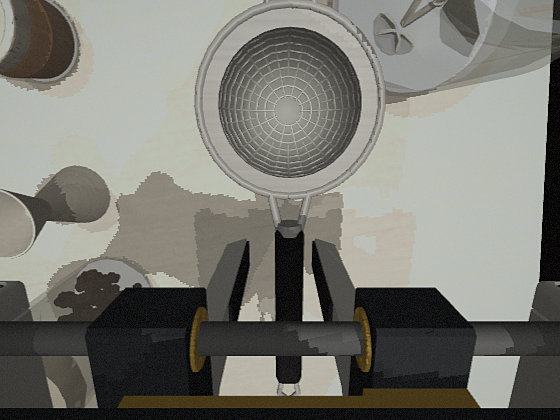

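The handle runs down column 289 while the fingers are centred at column 280, so I shift about 4 mm toward -y and lower 3.5 mm before closing.

```bash
python3 -m inch '[{"gripper":0.4,"dx":-0.0015,"dy":-0.004,"dz":-0.0035,"wx":0,"wy":0,"wz":0},{"gripper":0.3,"dx":-0.0015,"dy":-0.004,"dz":-0.0035,"wx":0,"wy":0,"wz":0},{"gripper":0,"dx":-0.0015,"dy":-0.004,"dz":-0.0035,"wx":0,"wy":0,"wz":0},{"gripper":0,"dx":-0.0015,"dy":-0.004,"dz":-0.0035,"wx":0,"wy":0,"wz":0},{"gripper":0,"dx":-0.0015,"dy":-0.004,"dz":-0.0035,"wx":0,"wy":0,"wz":0}]' 40 && python3 -m inch '[{"gripper":0,"dx":0,"dy":0,"dz":0,"wx":0,"wy":0,"wz":0},{"gripper":0,"dx":0,"dy":0,"dz":0,"wx":0,"wy":0,"wz":0},{"gripper":0,"dx":0,"dy":0,"dz":0,"wx":0,"wy":0,"wz":0},{"gripper":0,"dx":0,"dy":0,"dz":0,"wx":0,"wy":0,"wz":0},{"gripper":0,"dx":0,"dy":0,"dz":0,"wx":0,"wy":0,"wz":0}]' 40
```

```text
clock: 7.9
eef_pos: [466.6, -341.9, 59.1]
eef_rot: [3.142, -0.0, -0.166]
wrist_force: [-1.2, -0.0, 0.5]
finger_gap: 15.3
finger_force: 40.0
clock: 8.32
eef_pos: [466.6, -341.9, 59.0]
eef_rot: [3.141, -0.0, -0.166]
wrist_force: [-0.4, -0.8, 1.0]
finger_gap: 15.5
finger_force: 40.0
```

```bash
python3 -m inch '[{"gripper":0,"dx":0,"dy":0,"dz":0.005,"wx":0,"wy":0,"wz":0},{"gripper":0,"dx":0,"dy":0,"dz":0.015,"wx":0,"wy":0,"wz":0},{"gripper":0,"dx":0,"dy":0,"dz":0.028,"wx":0,"wy":0,"wz":0},{"gripper":0,"dx":0,"dy":0,"dz":0.042,"wx":0,"wy":0,"wz":0},{"gripper":0,"dx":0,"dy":0,"dz":0.056,"wx":0,"wy":0,"wz":0}]' 55 && python3 -m inch '[{"gripper":0,"dx":0,"dy":0,"dz":0.02,"wx":0,"wy":0,"wz":0},{"gripper":0,"dx":0,"dy":0,"dz":0.04,"wx":0,"wy":0,"wz":0},{"gripper":0,"dx":0,"dy":0,"dz":0.06,"wx":0,"wy":0,"wz":0},{"gripper":0,"dx":0,"dy":0,"dz":0.08,"wx":0,"wy":0,"wz":0},{"gripper":0,"dx":0,"dy":0,"dz":0.09,"wx":0,"wy":0,"wz":0}]'
python3 - <<'E'
from h import *
s=manip.read_state();print(s["eef_pos"],s["eef_rot"],s["joints"].round(2))
im=manip.camera("wrist");cv2.imwrite("pics/w6.png",im);np.save("s6.npy",s,allow_pickle=True)
sc=manip.camera("scene");C=np.zeros((420,800,3),np.uint8);C[:,:400]=im[:,80:480];C[:400,400:]=cv2.resize(sc[40:220,270:450],(400,400),interpolation=cv2.INTER_CUBIC)
cv2.imwrite("pics/c6.png",C)
E
```

```text
clock: 8.73
eef_pos: [466.6, -341.8, 116.4]
eef_rot: [3.142, -0.0, -0.166]
wrist_force: [-0.3, -0.4, -2.0]
finger_gap: 15.3
finger_force: 55.0
clock: 9.15
eef_pos: [467.0, -342.1, 208.3]
eef_rot: [3.14, -0.003, -0.166]
wrist_force: [0.7, 0.2, 0.3]
finger_gap: 15.2
finger_force: 55.0
[ 467.01970184 -342.1088149   208.29540894] [ 3.13988284e+00 -3.01286611e-03 -1.66135070e-01] [-0.7   0.36  1.43  0.    1.34  1.04]
```

View pics/c6.png

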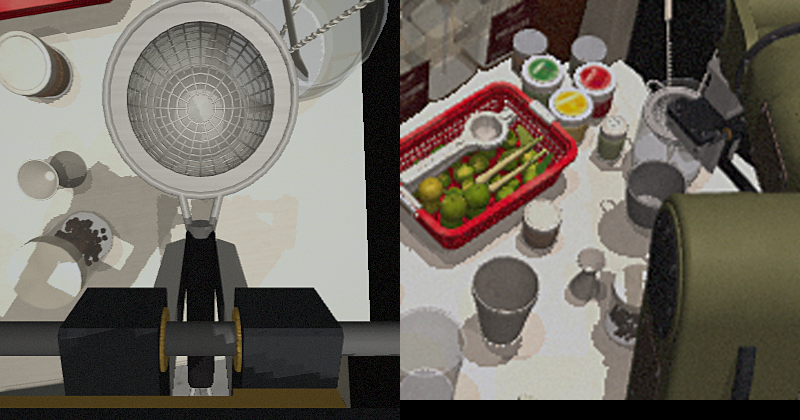

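The strainer is lifted and looks level, with its rim centred at about (202,95) in the left crop. The scene crop shows the drip cup still at (655,195). I now carry the strainer partway over the jars and measure the tin with the wrist camera.

```bash
python3 -m inch '[{"gripper":0,"dx":0,"dy":0.02,"dz":0,"wx":0,"wy":0,"wz":0},{"gripper":0,"dx":0,"dy":0.05,"dz":0,"wx":0,"wy":0,"wz":0},{"gripper":0,"dx":0,"dy":0.08,"dz":0,"wx":0,"wy":0,"wz":0},{"gripper":0,"dx":0,"dy":0.11,"dz":0,"wx":0,"wy":0,"wz":0},{"gripper":0,"dx":0,"dy":0.13,"dz":0,"wx":0,"wy":0,"wz":0}]' && python3 -m inch '[{"gripper":0,"dx":0,"dy":0.01,"dz":0,"wx":0,"wy":0,"wz":0},{"gripper":0,"dx":0,"dy":0.01,"dz":0,"wx":0,"wy":0,"wz":0},{"gripper":0,"dx":0,"dy":0.01,"dz":0,"wx":0,"wy":0,"wz":0},{"gripper":0,"dx":0,"dy":0.01,"dz":0,"wx":0,"wy":0,"wz":0},{"gripper":0,"dx":0,"dy":0.01,"dz":0,"wx":0,"wy":0,"wz":0}]'
python3 - <<'E'
from h import *
s=manip.read_state();print(s["eef_pos"],s["eef_rot"],s["joints"].round(2))
im=manip.camera("wrist");cv2.imwrite("pics/w7.png",im);np.save("s7.npy",s,allow_pickle=True)
E
```

```text
clock: 9.67
eef_pos: [465.9, -209.4, 203.7]
eef_rot: [-3.141, 0.002, -0.165]
wrist_force: [0.0, -0.1, -1.0]
finger_gap: 15.6
finger_force: 55.0
clock: 10.08
eef_pos: [466.5, -202.8, 204.6]
eef_rot: [-3.142, 0.001, -0.167]
wrist_force: [0.3, -0.7, -1.2]
finger_gap: 15.7
finger_force: 55.0
[ 466.45764611 -202.82986963  204.59161196] [-3.14154692e+00  5.04142113e-04 -1.67383253e-01] [-0.48  0.21  1.64 -0.    1.3   1.26]
```

View pics/w7.png

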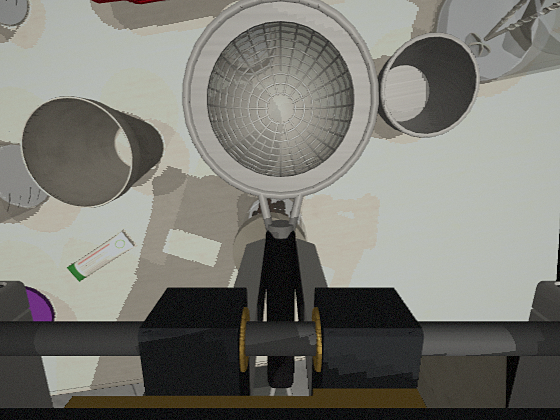

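The wrist view shows the tin's rim centred at about (78,152), spanning columns 22 to 133 and rows 96 to 207. The held strainer's rim spans columns 182 to 376 and ends near row 197. The drip cup is undisturbed at (430,85).

Run:
```python
from h import *
from scipy.optimize import least_squares
s=np.load("s7.npy",allow_pickle=True).item()
im=cv2.imread("pics/w7.png");g=cv2.GaussianBlur(cv2.cvtColor(im,cv2.COLOR_BGR2GRAY),(3,3),0).astype(int)
def rimpts(c,rad,angs,inward=True):
    out=[]
    for a in angs:
        r=np.arange(rad-14,rad+15);u=c[0]+r*np.cos(a);v=c[1]+r*np.sin(a)
        ok=(v>=0)&(v<419)&(u>=0)&(u<559)
        if not ok.all(): continue
        p=g[v.round().astype(int),u.round().astype(int)];k=np.argmax(np.abs(p[2:]-p[:-2]))+1
        out.append((u[k],v[k]))
    return out
def fit(pts,z):
    P=np.array([onz("wrist",u,v,z,s)[:2] for u,v in pts])
    f=lambda x:np.hypot(P[:,0]-x[0],P[:,1]-x[1])-x[2]
    q=least_squares(f,[*P.mean(0),45],loss="soft_l1",f_scale=1);return q.x,np.abs(f(q.x)).mean(),len(P)
T=rimpts((78,152),55,np.radians(np.arange(80,285,5)));print("tin",fit(T,122), "manual",fit([(22,150),(72,96),(85,207),(133,140),(35,115),(40,190)],122))
S=rimpts((279,100),98,np.radians(list(range(-30,70,4))+list(range(110,210,4))))
for z in (217,221,225): 
  f=fit(S,z);print("str",z,f,"exp",np.array(s["eef_pos"][:2])+85*np.array([np.cos(-.167),np.sin(-.167)]))
top=cv2.imread("pics/top0.png")
```

```text
tin (array([544.56577763, -46.1565435 ,  43.91906246]), np.float64(0.25947073107760654), 41) manual (array([542.91370667, -48.70919197,  46.37716711]), np.float64(1.2642421227502456), 6)
str 217 (array([ 550.29394888, -216.80217509,   49.21657013]), np.float64(1.468253171203002), 50) exp [ 550.27511575 -216.95898085]
str 221 (array([ 550.05972654, -216.76457971,   48.03914582]), np.float64(1.4352306910425399), 50) exp [ 550.27511575 -216.95898085]
str 225 (array([ 549.82540966, -216.72695363,   46.86176725]), np.float64(1.402189815057905), 50) exp [ 550.27511575 -216.95898085]
```

```bash
python3 -m inch '[{"gripper":0,"dx":0,"dy":0.025,"dz":0,"wx":0,"wy":0,"wz":0},{"gripper":0,"dx":-0.002,"dy":0.055,"dz":0,"wx":0,"wy":0,"wz":0},{"gripper":0,"dx":-0.004,"dy":0.09,"dz":0,"wx":0,"wy":0,"wz":0},{"gripper":0,"dx":-0.006,"dy":0.12,"dz":0,"wx":0,"wy":0,"wz":0},{"gripper":0,"dx":-0.006,"dy":0.145,"dz":0,"wx":0,"wy":0,"wz":0}]' && python3 -m inch '[{"gripper":0,"dx":0,"dy":0.015,"dz":0,"wx":0,"wy":0,"wz":0},{"gripper":0,"dx":0,"dy":0.025,"dz":0,"wx":0,"wy":0,"wz":0},{"gripper":0,"dx":0,"dy":0.025,"dz":0,"wx":0,"wy":0,"wz":0},{"gripper":0,"dx":0,"dy":0.025,"dz":0,"wx":0,"wy":0,"wz":0},{"gripper":0,"dx":0,"dy":0.025,"dz":0,"wx":0,"wy":0,"wz":0}]' && python3 -m inch '[{"gripper":0,"dx":0,"dy":0,"dz":-0.008,"wx":0,"wy":0,"wz":0},{"gripper":0,"dx":0,"dy":0,"dz":-0.016,"wx":0,"wy":0,"wz":0},{"gripper":0,"dx":0,"dy":0,"dz":-0.024,"wx":0,"wy":0,"wz":0},{"gripper":0,"dx":0,"dy":0,"dz":-0.028,"wx":0,"wy":0,"wz":0},{"gripper":0,"dx":0,"dy":0,"dz":-0.028,"wx":0,"wy":0,"wz":0}]'
python3 - <<'E'
from h import *
s=manip.read_state();print(s["eef_pos"],s["eef_rot"],s["joints"].round(2))
im=manip.camera("wrist");t=manip.camera("top");sc=manip.camera("scene");np.save("s8.npy",s,allow_pickle=True)
for n,x in(("w8",im),("t8",t),("sc8",sc)):cv2.imwrite(f"pics/{n}.png",x)
C=np.zeros((600,800,3),np.uint8);C[:300,:400]=cv2.resize(im,(400,300));C[:300,400:]=cv2.resize(t[160:265,270:410],(400,300),interpolation=cv2.INTER_CUBIC)
C[300:,:400]=cv2.resize(sc[110:215,250:390],(400,300),interpolation=cv2.INTER_CUBIC);C[300:,400:]=cv2.resize(sc[200:320,140:300],(400,300),interpolation=cv2.INTER_CUBIC)
cv2.imwrite("pics/c8.png",C)
s7=np.load("s7.npy",allow_pickle=True).item();print("bottom@7",onz("wrist",281,108,175.6,s7))
E
```

```text
clock: 10.55
eef_pos: [460.2, -55.6, 204.9]
eef_rot: [-3.141, 0.0, -0.167]
wrist_force: [0.3, -0.5, -0.6]
finger_gap: 15.6
finger_force: 55.0
clock: 10.97
eef_pos: [460.7, -32.8, 204.8]
eef_rot: [3.141, 0.0, -0.167]
wrist_force: [1.1, -1.3, -2.0]
finger_gap: 15.5
finger_force: 55.0
clock: 11.38
eef_pos: [460.0, -31.9, 175.6]
eef_rot: [3.141, 0.002, -0.166]
wrist_force: [-0.0, 0.4, -0.9]
finger_gap: 15.2
finger_force: 55.0
[460.02822516 -31.92410125 175.56203418] [ 3.14148452e+00  2.24011391e-03 -1.66450069e-01] [-0.15  0.13  1.8  -0.    1.21  1.59]
bottom@7 [ 549.96402305 -217.4215628   175.6       ]
```

View pics/c8.png

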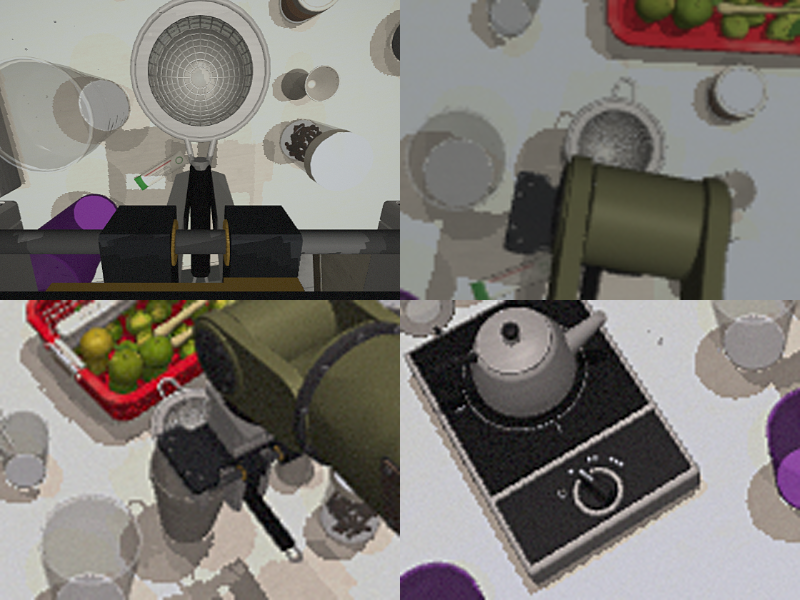

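The bowl is centred over the tin and the dial points to the single dot. Bowl and rim centres coincide, so it is held level. A last 4.5 mm down puts the bowl 2 cm above the rim.

```bash
python3 -m inch '[{"gripper":0,"dx":0.0005,"dy":-0.0005,"dz":-0.0015,"wx":0,"wy":0,"wz":0},{"gripper":0,"dx":0.0005,"dy":-0.0005,"dz":-0.003,"wx":0,"wy":0,"wz":0},{"gripper":0,"dx":0.0005,"dy":-0.0005,"dz":-0.0045,"wx":0,"wy":0,"wz":0},{"gripper":0,"dx":0.0005,"dy":-0.0005,"dz":-0.0045,"wx":0,"wy":0,"wz":0},{"gripper":0,"dx":0.0005,"dy":-0.0005,"dz":-0.0045,"wx":0,"wy":0,"wz":0}]' && python3 -m inch '[{"gripper":0,"dx":0,"dy":0,"dz":0,"wx":0,"wy":0,"wz":0},{"gripper":0,"dx":0,"dy":0,"dz":0,"wx":0,"wy":0,"wz":0},{"gripper":0,"dx":0,"dy":0,"dz":0,"wx":0,"wy":0,"wz":0},{"gripper":0,"dx":0,"dy":0,"dz":0,"wx":0,"wy":0,"wz":0},{"gripper":0,"dx":0,"dy":0,"dz":0,"wx":0,"wy":0,"wz":0}]'
```

```text
clock: 11.95
eef_pos: [461.1, -32.3, 172.4]
eef_rot: [3.142, 0.0, -0.166]
wrist_force: [0.1, -0.1, -2.3]
finger_gap: 15.2
finger_force: 55.0
clock: 12.37
eef_pos: [461.1, -32.3, 172.5]
eef_rot: [3.142, -0.0, -0.166]
wrist_force: [-0.8, -0.5, -2.0]
finger_gap: 15.4
finger_force: 55.0
```

```bash
python3 -c "
from cell import manip
print(manip.sign_off())"
```

```text
the job is handed in; nothing more can be done
None
```

The dial is on keep-warm, and the strainer is held level and centred over the tin, with its bowl about 2 cm (21.5 mm by the arm's readings) above the rim; I saw nothing disturbed and handed the job in at about 12.4 s.

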